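Drive the worn bushing out of a cable sheave

TASK

Take the thick drift out of the wooden rack, feel its nose into the chamfered bore of the sheave clamped on the stand, and gently push the old bushing down out of the sheave until it is fully home on the rubber pad below. Then draw the drift out and stand it back, fully down, in the rack hole it came from. Force nothing: a light touch while finding the bore, a steady push after that, and leave the other things where they are.

Things in the scene. Friction and masses are not known exactly. Their poses are not given: they have to be found in the camera images.
- stand_top (a point): Point on the upright centre line of the press-out stand, 50 mm above the bench, level with the sheave's underside. The sheave (aluminium cable pulley, 120 mm diameter, flat on the stand) is held immovably by two toggle clamps but was clamped by eye: its bore is upright and up to 6 mm off this centre line along the stand's x and y each. Its own place is not measured: find the bore by feel or by eye.
- hub_level (a point): Point on the stand's centre line level with the flat top of the sheave's hub (60 mm diameter), 98 mm above the bench. The bore in the hub, from the top: a 1.2 mm, 45-degree chamfer, then a 23 mm hole to 18 mm depth, then 26 mm wide where the bushing sits, its top 18 to 24 mm deep at first. A nose put down beside the bore rests on the flat; on the chamfer it is pushed towards the bore.
- pad (a point): Centre of the top of the thin rubber pad under the sheave, 84.5 mm below the hub's top, on the stand's centre line. With the bushing home on it, the bushing's top is 60.5 mm below the hub's top. The pad gives a millimetre or two under load.
- bushing (a joint): How far the old brass bushing (ring, 25 mm outer, 11 mm inner diameter, 24 mm high) has been pushed down, in m: 0 against the shoulder in the sheave, 0.0425 fully home on the pad, where it stops firmly. It starts between 0 and 0.006, resists sliding with about 9 N all the way plus 0.8 N per 10 mm/s of speed, and stays where it is left.
- drift_handle (a point): Centre of the handle of the thick steel drift, half-way up it (z points up along the drift). Round, 127 mm long, about 0.32 kg, balanced 12 mm below this point: handle 26 mm diameter, 55 mm long; below it a collar 34 mm diameter, 6 mm thick; then the nose, 21 mm diameter, 66 mm long. It stands nose down in one of the rack's holes, collar on the rack, this point 103.5 mm above the bench.
- drift_tip (a point): Centre of the end of the drift's nose, 99.5 mm below the handle's centre along its axis. The nose's end has a 1.2 mm, 45-degree chamfer; it enters the bore from up to about 3 mm off centre.
- drift: The drift itself; origin at the centre of the end of its nose, z up along it.
- stand: The press-out stand with all it carries (sheave, bushing, clamps), fixed to the bench; origin on the bench at its centre. Steel base 130 x 180 x 10 mm along its x, y, z; the clamps stand at its +y and -y sides, 106 mm high.
- rack: Wooden rack, fixed: block 64 x 160 x 70 mm (its x, y, z), origin at the centre of its underside. Two upright through-holes of 26 mm diameter with 3 mm chamfers, at y = -50 mm and y = +50 mm in its frame. One holds the drift, the other the thin pin punch, either way round.
- punch: Thin pin punch in the rack's other hole: handle only 18 mm diameter and 35 mm long, collar 34 mm, its top 111 mm above the bench. Not needed.
- new_bushing: New brass bushing standing on the bench, 25 mm diameter, 24 mm high; origin under its centre. Not needed.
- tape: Tape measure standing on the bench, 65 x 34 x 60 mm; origin under its centre. Not needed.
- spool: Wire spool standing on the bench, 90 mm diameter, 60 mm high; origin under its centre. Not needed.
- grease: Jar of grease, 70 mm diameter, 70 mm high; origin under its centre. Not needed.
- wrench: Wrench lying on the bench, 190 mm long along its x. Not needed.
- screwdriver: Screwdriver lying on the bench, 200 mm long along its x. Not needed.
There are look-alikes about, which are no part of the job. What is shaped like the drift but orange or red is not meant.

How it is judged:
On the way, in this order (a step that is already met when the one before it is completed fails the run):
1. the drift is lifted out of the rack (height (world z) of drift_tip above 0.078 m), for 0.1 s.
2. with the drift's nose in the bore, the bushing is pushed home on the pad (within 2 mm) (value of joint bushing above 0.0405 m and horizontal distance between drift_tip and stand_top below 0.016 m and height (world z) of drift_tip below 0.048 m), for 0.2 s.
At the end, for the whole second after the job is handed in: The bushing is within 2 mm of fully home on the pad, and the drift stands at rest, released and upright (within 0.1 rad), in the rack hole it came from with its collar down on the rack (within 6 mm of where it started) (value of joint bushing above 0.0405 m and distance of drift_handle from where it was at the start of the episode below 0.006 m and angle between drift's own z axis and vertical below 0.1 rad and linear speed of drift below 0.02 m/s); the robot touches nothing.
It fails at once if the drift presses on the stand, sheave or bushing with more than 40 N (contact force between drift and stand above 40 N).
It fails at once if the drift is forced on the hub: more than 30 N on the stand before its nose is inside the hub's hole (end of the nose within 12 mm of the hub's top) (contact force between drift and stand above 30 N and height (world z) of drift_tip above 0.086 m).
It fails at once if the robot's fingers push on the stand, sheave or bushing with more than 10 N (contact force between the fingers and stand above 10 N).
It fails at once if another thing is shoved more than 25 mm from its place (distance of any of punch, new_bushing, tape, spool, grease, wrench, screwdriver from where it was at the start of the episode above 0.025 m).
It also fails if it takes over 72 s, if anything falls off the work surface, if the arm or the gripper's body presses on something with over 40 N, if the wrist force passes 120 N, or if a joint passes its speed limit or range.

ROBOT

A 6-joint arm with a two-finger parallel gripper is mounted at the origin on the work surface. World frame = base frame: x ahead of the robot, y to its left, z up, the work surface at z = 0. Lengths are in m, angles in rad, forces in N, time in s.
With the tool pointing down it reaches from about 0.375 to 0.825 m from the base axis. Payload 5.5 kg.
Tool frame: the origin (TCP) lies on the centre line of the jaws, within the pads' length; the fingertips stand 14 mm ahead of it and the grasp point (between the pads) lies 5 mm behind it (finger_overhang is the distance from the TCP to the fingertips, in m); z points along the fingers, y is the line along which they close (so a half turn about z gives the same grasp; the last joint's range is limited). The gripper opens to 85 mm and grips with 20 to 120 N. Pads are 22 mm wide; open, the fingers measure 114 mm over their backs; the gripper's body (76 mm by 85 mm) begins 54 mm behind the grasp point. The pads swing forward as they close: fully open they stand 13 mm farther back than shut.
Start: joints at [-1.247, 0.314, -0.047, 1.21, 0, 1.571], TCP at [0.191, -0.569, 0.245] pointing down, gripper open.
Joint ranges: [-2.67, 2.67], [-0.69, 1.73], [-1.03, 1.25], [-2.08, 2.16], [-1.42, 1.45], [-3.14, 3.14]. Speed limits (rad/s): [2.39, 2.39, 3.01, 3.14, 3.14, 3.14].

INTERFACE

Orientations are given as a 3x3 rotation matrix whose columns are the frame's x, y, z axes.
In Python, from cell import get_state, capture, calibration, job_done, finger_overhang gives the robot as it stands.
- The arm moves only by the tool carry_out, never from a script. Its argument "targets" is a list of rows, each a list of 7 numbers: the shift along the tool's x, y, z in mm, then the turn, a rotation vector about the tool's x, y, z in degrees, then the opening in per cent of the stroke, from 0 (shut) to 100 (fully open). In form: [[x, y, z, ax, ay, az, fingers], ...]. A call has exactly 5 rows; each row shifts and turns the commanded pose from where the row before left it, along the tool's axes as they then stand; what a row does not reach is not made up. A row lasts 1/10 s, in which the tool goes at most 50 mm and 8.59 degrees, less where a joint would pass 70% of its speed; a pose out of reach is approached as far as the arm can. A call with a gripper value outside its range is refused whole. The fingers move at their own pace and stop on an object; the grip force is fixed at half the most. Time passes only in rows, so rows that do not move let the fingers close, or fill a call up. It gives the time, the measured TCP pose, the force, the opening and the grip force at its end, in the units of the state.
- get_state(): the state, without advancing time (a new reading comes with each control period).
- capture(name): name is "scene" or "top"; returns the picture (384x512x3 uint8, blue, green, red); there is no depth.
- calibration(name): a dict with "fx", "fy", "cx", "cy" (pixels), "k1" (the pictures are not rectified: a ray, as slopes to the right and down, at radius r is drawn at 1 + k1 r^2 times it, then the intrinsics apply), "R" (3x3) and "t" (3): a world point X has camera coordinates R X + t. Camera axes: x right, y down, z forward; pixel columns grow to the right and rows downward; lengths in m; the calibration is good to about 2 mm. A picture is of the moment at which its call begins. calibration takes no time and is no camera call.
- job_done(): hands the job in; it is judged then, once.
The state is a dict: "clock": time; "joint_positions": joint angles; "dq": joint speeds; "joint_torque": joint torques, N m; "tool_pos": TCP position; "ee_rot": TCP orientation; "ft_force": force on the tool from outside, world axes, zero at the start; "wrist_torque": the same for the moment, N m; "grip_width": finger opening in m; "grasp_force": force on a finger pad.
Only numpy, scipy, OpenCV 4.12 (cv2) and the standard library are available. Lean on these libraries where they do the work, as an engineer would, in place of code of your own. Each camera call takes 0.05 s, during which the arm holds its last target. There are 200 camera calls.

## Working session

There is one attempt and no reset: what is moved stays moved. The work goes in short steps, Python scripts to look and compute and a tool call to move; the robot and the scene stay as the last step left them, time stands still between calls to the robot, and variables do not carry over. Pictures are saved under pics/ and viewed, at most 10 in all, crops included, and the job is handed in when it is done.

Besides the shell and the picture viewer there is one more tool, called after ">>>" as name(argument=value, ...) on one line, values as JSON. carry_out: Moves the arm, as the interface text tells. Its arguments: {"type":"object","properties":{"targets":{"type":"array"}},"required":["targets"]}

```bash
mkdir -p pics
python3 - <<'E'
from cell import *
import cv2,numpy as np
s=get_state();print(s)
for n in("scene","top"):
    im=capture(n);cv2.imwrite(f"pics/{n}0.png",im)
    c=calibration(n);print(n,{k:np.round(v,4).tolist() for k,v in c.items()}, 'cam pos',-np.array(c["R"]).T@c["t"])
print(finger_overhang if not callable(finger_overhang) else finger_overhang())
E
```

```text
{'clock': 0.0, 'joint_positions': array([-1.24699218e+00,  3.14220549e-01, -4.80890141e-02,  1.21017163e+00,
        3.33037605e-05,  1.57079780e+00]), 'dq': array([-0.00083548, -0.00066597,  0.00070308,  0.00036645, -0.00291275,
       -0.00080406]), 'joint_torque': array([ 1.56170932e-03, -5.39592469e+01,  3.39748800e+01,  1.95716426e-02,
        1.59088236e-04, -8.15467843e-06]), 'tool_pos': array([ 0.19074084, -0.56829628,  0.24443345]), 'ee_rot': array([[ 9.48032380e-01,  3.18173463e-01, -5.04510972e-04],
       [ 3.18173861e-01, -9.48031017e-01,  1.60790683e-03],
       [ 3.33012354e-05, -1.68486994e-03, -9.99998580e-01]]), 'ft_force': array([-0.48625926, -0.35593891,  0.30699629]), 'wrist_torque': array([ 0.03481819,  0.00392313, -0.03289959]), 'grasp_force': 0.0, 'grip_width': 0.08543651050061606}
scene {'fx': 465.5761, 'fy': 465.5761, 'cx': 255.1542, 'cy': 191.4059, 'k1': 0.017, 'R': [[0.4724, 0.8812, -0.0176], [0.6963, -0.3854, -0.6055], [-0.5403, 0.2738, -0.7957]], 't': [-0.2775, -0.3328, 1.3985]} cam pos [ 1.11839799 -0.26669196  0.90636693]
top {'fx': 460.7024, 'fy': 460.7024, 'cx': 256.0585, 'cy': 188.1697, 'k1': -0.1833, 'R': [[-0.013, -0.9999, 0.008], [-0.9977, 0.0124, -0.0667], [0.0665, -0.0088, -0.9977]], 't': [0.0267, 0.5662, 1.3562]} cam pos [0.47497127 0.03162407 1.39061956]
0.014
```

View pics/scene0.png

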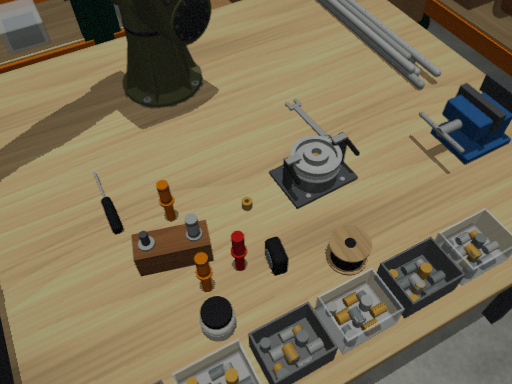

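View pics/top0.png

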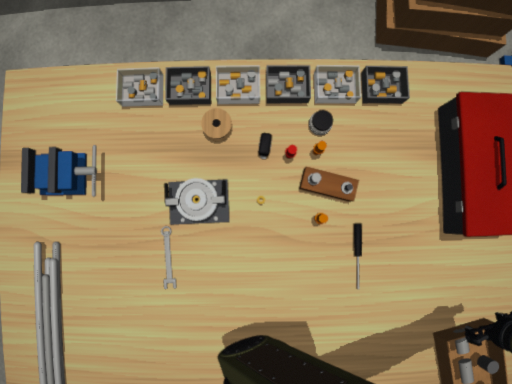

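The scene picture shows the drift (grey, thick handle) at about (193,225) in the rack, the punch at (146,240), and the sheave bore at (317,152). In the top picture the drift is at (315,179), the punch at (348,187) and the bore at (196,199). The orange and red look-alikes stand near the rack. Next I'll zoom in.

Run:
```python
import cv2,numpy as np
s=cv2.imread("pics/scene0.png");t=cv2.imread("pics/top0.png")
def crop(im,x,y,w=50,h=37): return cv2.resize(im[y-h:y+h,x-w:x+w],(400,296),interpolation=cv2.INTER_CUBIC)
cv2.imwrite("pics/crops.png",np.vstack([np.hstack([crop(s,172,235),crop(t,330,183)]),np.hstack([crop(s,317,165),crop(t,196,200)])]))
```

```text
(no output)
```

View pics/crops.png

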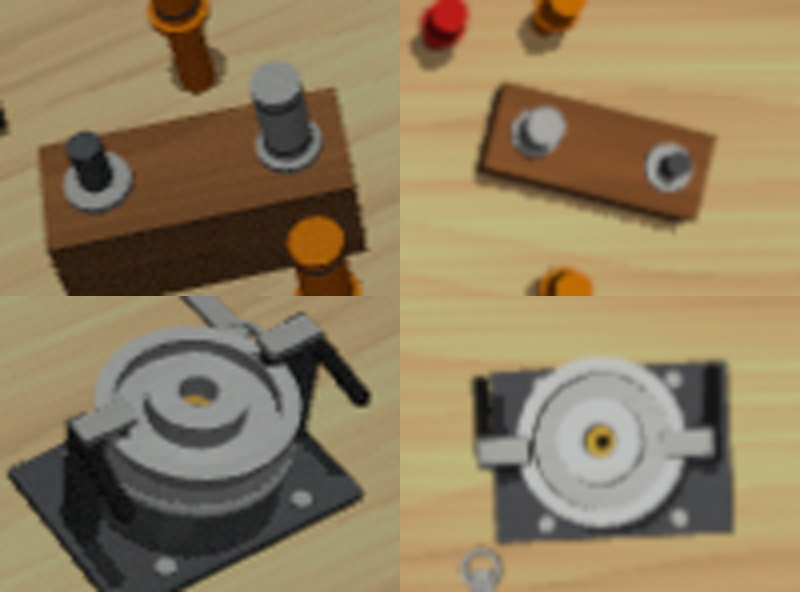

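The crops show the drift's bright top face (scene ≈(191,218), top ≈(316,178)). The hub and bore are at scene ≈(316.4,151.4) and top ≈(196.1,198.9), with the brass visible inside. Next I'll refine these with masks and triangulate.

```bash
cat > h.py <<'E'
import cv2,numpy as np
from cell import *
def ray(n,u,v):
    c=calibration(n);x=(u-c["cx"])/c["fx"];y=(v-c["cy"])/c["fy"]
    rd=np.hypot(x,y);r=rd
    for _ in range(20): r=rd/(1+c["k1"]*r*r)
    k=r/rd; R=np.array(c["R"]);return -R.T@np.array(c["t"]),R.T@np.array([x*k,y*k,1.])
def plane(n,p,z):
    o,d=ray(n,*p);return o+d*(z-o[2])/d[2]
def tri(ps,pt):
    o1,d1=ray("scene",*ps);o2,d2=ray("top",*pt)
    a=np.linalg.lstsq(np.c_[d1,-d2],o2-o1,rcond=None)[0]
    p,q=o1+a[0]*d1,o2+a[1]*d2;return (p+q)/2,np.linalg.norm(p-q)*1e3
def blob(im,x,y,lo,hi,w=14,f=6):
    """centroid of the pixels with grey in lo..hi in the component at/near x,y; found at 6x"""
    x0,y0=int(x)-w,int(y)-w;c=im[y0:y0+2*w,x0:x0+2*w]
    g=cv2.resize(cv2.cvtColor(c,cv2.COLOR_BGR2GRAY),None,fx=f,fy=f,interpolation=cv2.INTER_CUBIC)
    n,l,st,ce=cv2.connectedComponentsWithStats(cv2.inRange(g,lo,hi))
    k=1+np.argmin([np.hypot(*(ce[i]-[(x-x0)*f,(y-y0)*f]))+(1e3 if st[i,4]<200 else 0) for i in range(1,n)])
    m=(l==k).astype(np.uint8);e=cv2.minAreaRect(max(cv2.findContours(m,0,1)[0],key=cv2.contourArea))
    t=lambda p:((p[0]+.5)/f-.5+x0,(p[1]+.5)/f-.5+y0)
    return t(ce[k]),t(e[0]),np.array(e[1])/f,st[k,4]/f/f
E
python3 - <<'E'
from h import *
np.set_printoptions(precision=4,suppress=True)
s=cv2.imread("pics/scene0.png");t=cv2.imread("pics/top0.png")
gs,gt=cv2.cvtColor(s,6),cv2.cvtColor(t,6)
print(gs[218,180:204],gs[208:232,191]);print(gt[178,305:325],gt[168:190,316])
print(gs[151,300:334],gs[143:162,316]);print(gt[199,180:214],gt[184:215,196])
for name,ps,pt,z in(("drifttop",(191.2,217.9),(316.1,177.6),.131),("hub",(316.4,151.4),(196.1,198.9),.098),("punch",(122+86/4-.4,198+144/4-.4),(280+275/4-.4,146+163/4-.4),.111)):
    print(name,*tri(ps,pt),plane("scene",ps,z),plane("top",pt,z))
# rack top corners in top picture, stand base corners
for c in((503,83),(716,136),(696,220),(483,170)): print("rack",plane("top",(280+(c[0]-400)/4-.4,146+c[1]/4-.4),.07))
for c in((490,373),(725,362),(733,532),(498,542)): print("base",plane("top",(146+(c[0]-400)/4-.4,163+(c[1]-296)/4-.4),.01))
E
```

```text
[148 151 151 150 143 135 135 136 135 136 137 138 138 134 137 135 128 134
 154 153 152 150 149 148] [144 145 152 153 150 142 135 134 135 136 138 136 135 137 137 120  60  45
  38  61  60  62  64  61]
[ 89  90  93 129 113  61  81 138 164 165 165 166 166 164 163 150 115  93
  90  89] [145 101  83  87 111 148 163 165 165 166 166 165 163 147 106  90  93  87
  90  90  90  92]
[146 145 145 145 147 147 151 149 150 150 147 121  62  66  70  67  70  69
  64  64  63 100 138 149 151 150 150 150 150 149 149 150 150 136] [149 150 149 149 140  87  66  71  70  79 122 124 117 150 149 148 150 144
  87]
[163 170 170 171 173 183 190 190 190 190 183 152 110 148 135  66  28  45
 103 156 172 189 191 191 190 178 154 156 172 172 166 159 166 167] [169 171 170 171 177 188 190 190 191 188 168 139 149 126  54  28  59 115
 154 171 187 190 188 186 184 165 149 169 170 169 168]
drifttop [ 0.5867 -0.1447  0.1288] 2.0937866593567382 [ 0.5886 -0.1441  0.131 ] [ 0.5861 -0.1454  0.131 ]
hub [0.5339 0.1908 0.0966] 3.043519323272441 [0.5355 0.1914 0.098 ] [0.533  0.1893 0.098 ]
punch [ 0.5621 -0.2404  0.109 ] 1.7610477147411847 [ 0.5631 -0.2412  0.111 ] [ 0.5622 -0.2391  0.111 ]
rack [ 0.6245 -0.1234  0.07  ]
rack [ 0.5843 -0.2786  0.07  ]
rack [ 0.5234 -0.2622  0.07  ]
rack [ 0.5617 -0.1076  0.07  ]
base [0.5895 0.285  0.01  ]
base [0.5955 0.1069 0.01  ]
base [0.4678 0.1021 0.01  ]
base [0.462  0.2792 0.01  ]
```

>>> carry_out(targets=[[30,-16,0,0,0,0,100],[34,-18,0,0,0,0,100],[34,-18,0,0,0,0,100],[34,-18,0,0,0,0,100],[34,-18,0,0,0,0,100]])

```text
clock: 0.6
tool_pos: [0.3209, -0.4312, 0.2449]
ee_rot: [[0.948, 0.318, -0.0], [0.318, -0.948, 0.001], [-0.0, -0.001, -1.0]]
ft_force: [0.6, -0.7, 0.3]
grip_width: 0.0851
grasp_force: 0.0
```

>>> carry_out(targets=[[34,-18,0,0,0,0,100],[34,-18,0,0,0,0,100],[34,-18,0,0,0,0,100],[34,-18,0,0,0,0,100],[34,-18,0,0,0,0,100]])

```text
clock: 1.1
tool_pos: [0.4535, -0.2917, 0.245]
ee_rot: [[0.948, 0.318, -0.0], [0.318, -0.948, 0.0], [-0.0, -0.0, -1.0]]
ft_force: [0.7, -0.8, 0.3]
grip_width: 0.0853
grasp_force: 0.0
```

>>> carry_out(targets=[[34,-18,0,0,0,0,100],[30,-16,0,0,0,0,100],[20,-12,0,0,0,0,100],[0,0,0,0,0,0,100],[0,0,0,0,0,0,100]])

```text
clock: 1.6
tool_pos: [0.5176, -0.2225, 0.2448]
ee_rot: [[0.948, 0.319, -0.001], [0.319, -0.948, -0.0], [-0.001, -0.0, -1.0]]
ft_force: [0.4, -1.5, 0.4]
grip_width: 0.0851
grasp_force: 0.0
```

>>> carry_out(targets=[[0,0,0,0,0,-6,100],[0,0,0,0,0,-8,100],[0,0,0,0,0,-8,100],[0,0,0,0,0,-8,100],[0,0,0,0,0,-1.4,100]])

```text
clock: 2.1
tool_pos: [0.5169, -0.2239, 0.2452]
ee_rot: [[0.644, 0.765, -0.001], [0.765, -0.644, -0.0], [-0.0, -0.0, -1.0]]
ft_force: [-0.6, 0.2, -0.8]
grip_width: 0.0852
grasp_force: 0.0
```

```bash
cat >> h.py <<'E'
def rel(x,y,z=None):
    s=get_state();R=s["ee_rot"];p=s["tool_pos"];d=np.array([x,y,p[2] if z is None else z])-p
    print("t",round(s["clock"],2),"tcp",p.round(4),"yaw_y",np.degrees(np.arctan2(R[1,1],R[0,1])).round(1),"q6",s["joint_positions"][5].round(2),"tilt",R[:2,2].round(4),"F",s["ft_force"].round(1),"w",s["grip_width"].round(4),"tool mm",(R.T@d*1e3).round(1))
E
python3 -c "
from h import *
rel(.5865,-.1447,.0985)"
```

```text
Traceback (most recent call last):
  File "h.py", line 25, in rel
    print("t",round(s["clock"],2),"tcp",p.round(4),"yaw_y",np.degrees(np.arctan2(R[1,1],R[0,1])).round(1),"q6",s["joint_positions"][5].round(2),"tilt",R[:2,2].round(4),"F",s["ft_force"].round(1),"w",s["grip_width"].round(4),"tool mm",(R.T@d*1e3).round(1))
                                                                                                                                                                                                       ^^^^^^^^^^^^^^^^^^^^^
AttributeError: 'float' object has no attribute 'round'
```

>>> carry_out(targets=[[20,0,0,0,0,0,100],[35,1,0,0,0,0,100],[30,1,0,0,0,0,100],[20,0,0,0,0,0,100],[0,0,0,0,0,0,100]])

```text
clock: 2.6
tool_pos: [0.5878, -0.1427, 0.245]
ee_rot: [[0.644, 0.765, 0.0], [0.765, -0.644, 0.0], [0.0, -0.0, -1.0]]
ft_force: [-0.1, -0.3, -1.2]
grip_width: 0.0855
grasp_force: 0.0
```

```bash
sed -i 's/"F"/"q5",s["joint_positions"][4].round(2),"F"/; s/s\["grip_width"\].round(4)/round(s["grip_width"],4)/' h.py
python3 -c "
from h import *
rel(.5865,-.1447,.0985)
import cv2
a=capture('scene');b=capture('top')
cv2.imwrite('pics/g.png',np.hstack([cv2.resize(a[140:290,110:260],(400,400)),cv2.resize(b[100:250,240:390],(400,400))]))"
```

```text
t 2.6 tcp [ 0.5878 -0.1427  0.245 ] yaw_y -40.1 q6 2.03 tilt [0.0001 0.0004] q5 0.0 F [-0.1 -0.3 -1.2] w 0.0855 tool mm [ -2.4   0.4 146.5]
```

View pics/g.png

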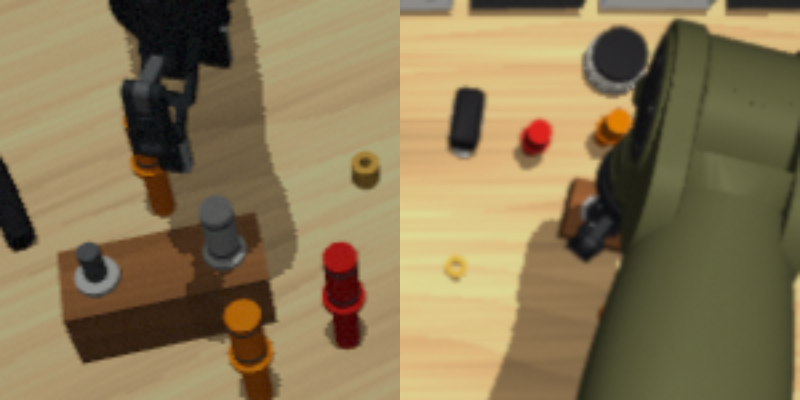

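The gripper hangs over the drift (left crop: drift top ≈(215,205) below the fingers) and the path down is clear of the look-alikes. Going down.

>>> carry_out(targets=[[-2,0.5,20,0,0,0,100],[0,0,30,0,0,0,100],[0,0,30,0,0,0,100],[0,0,20,0,0,0,100],[0,0,10,0,0,0,100]])

```text
clock: 3.2
tool_pos: [0.5837, -0.1466, 0.1333]
ee_rot: [[0.646, 0.764, -0.003], [0.764, -0.646, 0.0], [-0.002, -0.003, -1.0]]
ft_force: [-0.0, -0.0, 0.3]
grip_width: 0.0855
grasp_force: 0.0
```

>>> carry_out(targets=[[0,0,10,0,0,0,100],[0,0,10,0,0,0,100],[0,0,10,0,0,0,100],[0,0,6,0,0,0,100],[0,0,0,0,0,0,100]])

```text
clock: 3.7
tool_pos: [0.5855, -0.1454, 0.0985]
ee_rot: [[0.643, 0.766, -0.001], [0.766, -0.643, 0.0], [-0.001, -0.001, -1.0]]
ft_force: [0.9, 0.5, 0.1]
grip_width: 0.0853
grasp_force: 0.0
```

```bash
python3 -c "
from h import *
rel(.5865,-.1447,.0985)
a=capture('scene')
cv2.imwrite('pics/g2.png',cv2.resize(a[170:290,120:270],(600,480)))"
```

```text
t 3.7 tcp [ 0.5855 -0.1454  0.0985] yaw_y -40.0 q6 2.03 tilt [-0.0013  0.0003] q5 0.0 F [0.9 0.5 0.1] w 0.0853 tool mm [ 1.2  0.3 -0. ]
```

View pics/g2.png

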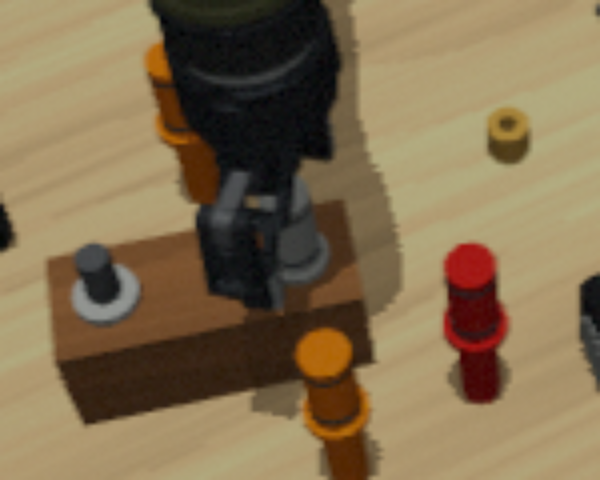

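The handle, at about (300,235), stands between the open fingers and the collar is visible below them. Closing.

>>> carry_out(targets=[[0,0,0,0,0,0,50],[0,0,0,0,0,0,30],[0,0,0,0,0,0,20],[0,0,0,0,0,0,10],[0,0,0,0,0,0,0]])

```text
clock: 4.25
tool_pos: [0.5866, -0.1458, 0.0999]
ee_rot: [[0.643, 0.765, 0.001], [0.765, -0.643, -0.001], [0.0, 0.001, -1.0]]
ft_force: [1.4, -1.1, 2.5]
grip_width: 0.0244
grasp_force: 58.7
```

>>> carry_out(targets=[[0,0,0,0,0,0,0],[0,0,0,0,0,0,0],[0,0,0,0,0,0,0],[0,0,0,0,0,0,0],[0,0,0,0,0,0,0]])

```text
clock: 4.75
tool_pos: [0.5866, -0.1458, 0.0999]
ee_rot: [[0.643, 0.765, 0.001], [0.765, -0.643, -0.001], [0.0, 0.001, -1.0]]
ft_force: [-0.2, -1.3, 5.8]
grip_width: 0.0244
grasp_force: 58.8
```

>>> carry_out(targets=[[0,0,-4,0,0,0,0],[0,0,-8,0,0,0,0],[0,0,-12,0,0,0,0],[0,0,-16,0,0,0,0],[0,0,-20,0,0,0,0]])

```text
clock: 5.25
tool_pos: [0.5851, -0.1453, 0.1597]
ee_rot: [[0.643, 0.766, -0.002], [0.766, -0.643, 0.001], [-0.001, -0.002, -1.0]]
ft_force: [-0.1, 0.5, -3.0]
grip_width: 0.0249
grasp_force: 59.7
```

>>> carry_out(targets=[[0,0,-20,0,0,0,0],[0,0,-20,0,0,0,0],[0,0,-18,0,0,0,0],[0,0,-12,0,0,0,0],[0,0,0,0,0,0,0]])

```text
clock: 5.75
tool_pos: [0.5867, -0.1457, 0.2315]
ee_rot: [[0.643, 0.766, 0.003], [0.766, -0.643, -0.0], [0.001, 0.002, -1.0]]
ft_force: [0.2, -0.4, -3.1]
grip_width: 0.0248
grasp_force: 59.8
```

```bash
python3 -c "
from h import *
rel(.534,.1905,.230)"
```

```text
t 5.75 tcp [ 0.5867 -0.1457  0.2315] yaw_y -40.0 q6 2.03 tilt [ 0.0027 -0.0005] q5 0.0 F [ 0.2 -0.4 -3.1] w 0.0248 tool mm [ 223.4 -256.7    1.2]
```

The force reads −3.1 N, which matches the drift's weight, so it is held. Moving over the sheave.

>>> carry_out(targets=[[8,-9,0,0,0,0,0],[16,-18,0,0,0,0,0],[22,-25,0,0,0,0,0],[22,-25,0,0,0,0,0],[22,-25,0,0,0,0,0]])

```text
clock: 6.25
tool_pos: [0.5641, -0.0091, 0.2277]
ee_rot: [[0.644, 0.765, -0.003], [0.765, -0.644, 0.001], [-0.001, -0.003, -1.0]]
ft_force: [0.4, 0.3, -2.6]
grip_width: 0.0251
grasp_force: 59.8
```

>>> carry_out(targets=[[22,-25,0,0,0,0,0],[22,-25,0,0,0,0,0],[22,-25,0,0,0,0,0],[22,-25,0,0,0,0,0],[20,-23,0,0,0,0,0]])

```text
clock: 6.75
tool_pos: [0.5392, 0.1527, 0.2279]
ee_rot: [[0.643, 0.766, -0.003], [0.766, -0.643, -0.0], [-0.002, -0.002, -1.0]]
ft_force: [-0.0, 0.5, -2.5]
grip_width: 0.0248
grasp_force: 59.8
```

>>> carry_out(targets=[[16,-19,0,0,0,0,0],[9,-12,0,0,0,0,0],[0,0,0,0,0,0,0],[0,0,0,0,0,0,0],[0,0,0,0,0,0,0]])

```text
clock: 7.25
tool_pos: [0.5334, 0.1889, 0.229]
ee_rot: [[0.644, 0.765, -0.001], [0.765, -0.644, -0.001], [-0.001, 0.0, -1.0]]
ft_force: [0.3, 0.4, -2.8]
grip_width: 0.0251
grasp_force: 59.8
```

```bash
python3 -c "
from h import *
rel(.534,.1905,.210)
a=capture('scene');b=capture('top')
cv2.imwrite('pics/s1.png',a);cv2.imwrite('pics/h1.png',np.hstack([cv2.resize(a[90:190,265:365],(400,400),interpolation=2),cv2.resize(b[150:250,146:246],(400,400),interpolation=2)]))"
```

```text
t 7.25 tcp [0.5334 0.1889 0.229 ] yaw_y -40.1 q6 2.61 tilt [-0.0005 -0.0007] q5 -0.0 F [ 0.3  0.4 -2.8] w 0.0251 tool mm [ 1.6 -0.6 19. ]
```

View pics/h1.png

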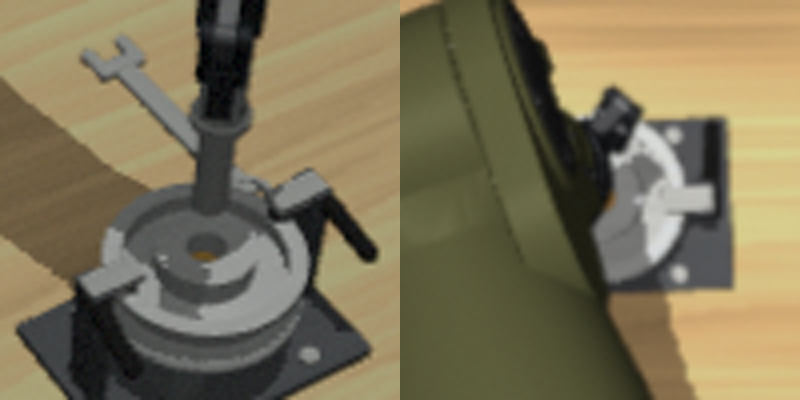

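The nose hangs just behind the bore in the scene crop: tip edge ≈(210,213), bore ≈(208,245). Because both are seen in the same camera, I can compare them with the shared bias cancelling.

Run:
```python
from h import *
g=cv2.cvtColor(cv2.imread('pics/s1.png'),6)
for v in (128,131,134,137,140,142,143,144,145): print(v,g[v,306:328])
print(g[136:160,317])
for p in((316.9,139.4),(317,139)): print(plane("scene",p,.133))
c=calibration("scene")
def proj(X):
    q=np.array(c["R"])@X+c["t"];x,y=q[:2]/q[2];k=1+c["k1"]*(x*x+y*y);return c["fx"]*x*k+c["cx"],c["fy"]*y*k+c["cy"]
for X in([.5334,.1889,.133],[.5334,.1889,.165],[.534,.1905,.098]):
    P=np.array([proj(np.array(X)+[r*np.cos(a),r*np.sin(a),0]) for r in(.0105,) for a in np.linspace(0,6.28,40)])
    print(X,proj(np.array(X)),P.min(0),P.max(0))
```

```text
128 [158 156 154 152 149 136  81  54  58  51  52  55  56  57  57  55  55  88
 132 145 145 144]
131 [147 148 147 148 146 146 147 130  48  52  57  59  57  59  58  57  63  94
 129 140 139 139]
134 [150 149 148 149 149 148 142 112  54  54  58  56  58  59  56  54  78 120
 130 130 134 134]
137 [ 93  95  93  90  91  90  83  55  53  55  56  59  60  59  56  58  74  89
  94 108 124 124]
140 [73 63 64 64 65 65 60 51 53 58 58 60 57 58 54 54 61 73 77 86 92 93]
142 [64 69 66 71 73 78 78 65 60 57 61 58 59 55 62 65 68 63 64 63 67 66]
143 [74 81 82 89 94 92 92 87 79 66 60 61 63 65 82 94 84 73 69 65 64 62]
144 [91 95 93 91 90 89 91 91 92 91 85 86 88 94 94 95 98 93 86 72 66 65]
145 [94 91 90 90 89 89 91 92 92 91 94 94 93 96 96 96 94 96 95 90 83 73]
[ 58  59  58  59  60  58  58  61  86  94  94  91  72  65  66  65  66  74
  80 102 148 119 118 122]
[0.53034275 0.19245617 0.133     ]
[0.52940111 0.19333105 0.133     ]
[0.5334, 0.1889, 0.133] (np.float64(316.3074301120471), np.float64(140.81498658896632)) [311.65825639 137.45782661] [320.96472357 144.21683251]
[0.5334, 0.1889, 0.165] (np.float64(317.5703442618981), np.float64(130.80336097155006)) [312.80535087 127.42393673] [322.34440561 134.22848979]
[0.534, 0.1905, 0.098] (np.float64(315.71698015967917), np.float64(151.14239218086888)) [311.188271   147.81213378] [320.25319966 154.5162202 ]
```

>>> carry_out(targets=[[1.3,1.5,5,0,0,0,0],[0,0,10,0,0,0,0],[0,0,10,0,0,0,0],[0,0,5,0,0,0,0],[0,0,1,0,0,0,0]])

```text
clock: 7.85
tool_pos: [0.5347, 0.1895, 0.1969]
ee_rot: [[0.644, 0.765, -0.002], [0.765, -0.644, -0.001], [-0.002, -0.001, -1.0]]
ft_force: [-0.6, -0.3, -4.1]
grip_width: 0.0245
grasp_force: 59.8
```

>>> carry_out(targets=[[0,0,0,0,0,0,0],[0,0,0.7,0,0,0,0],[0,0,0.7,0,0,0,0],[0,0,0.7,0,0,0,0],[0,0,0,0,0,0,0]])

```text
clock: 8.35
tool_pos: [0.5355, 0.1899, 0.1963]
ee_rot: [[0.643, 0.766, 0.0], [0.766, -0.643, 0.0], [0.0, 0.0, -1.0]]
ft_force: [0.4, 0.1, -3.0]
grip_width: 0.0248
grasp_force: 59.8
```

>>> carry_out(targets=[[0,0,0.7,0,0,0,0],[0,0,0.7,0,0,0,0],[0,0,0.7,0,0,0,0],[0,0,0,0,0,0,0],[0,0,0,0,0,0,0]])

```text
clock: 8.85
tool_pos: [0.5354, 0.1899, 0.194]
ee_rot: [[0.643, 0.766, -0.0], [0.766, -0.643, -0.0], [-0.0, -0.0, -1.0]]
ft_force: [0.2, -0.6, -3.6]
grip_width: 0.0247
grasp_force: 59.8
```

>>> carry_out(targets=[[0,0,0.7,0,0,0,0],[0,0,0.7,0,0,0,0],[0,0,0.6,0,0,0,0],[0,0,0,0,0,0,0],[0,0,0,0,0,0,0]])

```text
clock: 9.35
tool_pos: [0.5355, 0.1899, 0.1923]
ee_rot: [[0.643, 0.766, 0.0], [0.766, -0.643, 0.0], [0.0, -0.0, -1.0]]
ft_force: [-0.2, -0.3, -0.8]
grip_width: 0.0247
grasp_force: 60.0
```

>>> carry_out(targets=[[0,0,0.5,0,0,0,0],[0,0,0.5,0,0,0,0],[0,0,0,0,0,0,0],[0,0,0,0,0,0,0],[0,0,0,0,0,0,0]])

```text
clock: 9.85
tool_pos: [0.5357, 0.19, 0.1919]
ee_rot: [[0.643, 0.766, 0.001], [0.766, -0.643, 0.001], [0.001, 0.0, -1.0]]
ft_force: [-2.3, -0.5, 6.1]
grip_width: 0.0251
grasp_force: 60.7
```

>>> carry_out(targets=[[-0.3,-0.4,0,0,0,0,0],[-0.3,-0.4,0,0,0,0,0],[-0.3,-0.4,0,0,0,0,0],[0,0,0,0,0,0,0],[0,0,0,0,0,0,0]])

```text
clock: 10.35
tool_pos: [0.5337, 0.1898, 0.1904]
ee_rot: [[0.643, 0.765, -0.001], [0.765, -0.643, -0.001], [-0.001, -0.0, -1.0]]
ft_force: [0.4, 0.3, -4.3]
grip_width: 0.0242
grasp_force: 60.3
```

It dropped in. Going down.

>>> carry_out(targets=[[0,0,1,0,0,0,0],[0,0,1,0,0,0,0],[0,0,1,0,0,0,0],[0,0,1,0,0,0,0],[0,0,0,0,0,0,0]])

```text
clock: 10.85
tool_pos: [0.5339, 0.1899, 0.1869]
ee_rot: [[0.643, 0.766, -0.0], [0.766, -0.643, -0.0], [-0.0, -0.0, -1.0]]
ft_force: [0.3, 0.1, -2.7]
grip_width: 0.0245
grasp_force: 60.3
```

>>> carry_out(targets=[[0,0,1.5,0,0,0,0],[0,0,1.5,0,0,0,0],[0,0,1.5,0,0,0,0],[0,0,1.5,0,0,0,0],[0,0,1,0,0,0,0]])

```text
clock: 11.35
tool_pos: [0.5339, 0.1899, 0.1799]
ee_rot: [[0.643, 0.766, -0.0], [0.766, -0.643, -0.0], [-0.0, -0.0, -1.0]]
ft_force: [0.5, -0.5, -3.7]
grip_width: 0.0245
grasp_force: 60.3
```

>>> carry_out(targets=[[0,0,1,0,0,0,0],[0,0,1,0,0,0,0],[0,0,1,0,0,0,0],[0,0,1,0,0,0,0],[0,0,0,0,0,0,0]])

```text
clock: 11.85
tool_pos: [0.534, 0.19, 0.176]
ee_rot: [[0.643, 0.766, -0.0], [0.766, -0.643, -0.0], [-0.0, -0.0, -1.0]]
ft_force: [0.7, -0.4, -2.9]
grip_width: 0.025
grasp_force: 60.3
```

>>> carry_out(targets=[[0,0,1,0,0,0,0],[0,0,1,0,0,0,0],[0,0,1,0,0,0,0],[0,0,1,0,0,0,0],[0,0,1,0,0,0,0]])

```text
clock: 12.35
tool_pos: [0.5343, 0.1902, 0.1722]
ee_rot: [[0.643, 0.766, 0.001], [0.766, -0.643, 0.001], [0.001, 0.0, -1.0]]
ft_force: [-2.2, -0.1, 4.8]
grip_width: 0.0247
grasp_force: 60.7
```

>>> carry_out(targets=[[0,0,1,0,0,0,0],[0,0,1,0,0,0,0],[0,0,1,0,0,0,0],[0,0,1,0,0,0,0],[0,0,1,0,0,0,0]])

```text
clock: 12.85
tool_pos: [0.5343, 0.1902, 0.1672]
ee_rot: [[0.643, 0.766, 0.001], [0.766, -0.643, 0.001], [0.001, 0.0, -1.0]]
ft_force: [-1.8, 0.2, 5.7]
grip_width: 0.0245
grasp_force: 60.7
```

Pushing at about 9 N, steadily.

>>> carry_out(targets=[[0,0,1,0,0,0,0],[0,0,1,0,0,0,0],[0,0,1,0,0,0,0],[0,0,1,0,0,0,0],[0,0,1,0,0,0,0]])

```text
clock: 13.35
tool_pos: [0.5343, 0.1902, 0.1622]
ee_rot: [[0.643, 0.766, 0.001], [0.766, -0.643, 0.001], [0.001, 0.0, -1.0]]
ft_force: [-2.3, -0.8, 5.8]
grip_width: 0.025
grasp_force: 60.7
```

>>> carry_out(targets=[[0,0,1,0,0,0,0],[0,0,1,0,0,0,0],[0,0,1,0,0,0,0],[0,0,1,0,0,0,0],[0,0,1,0,0,0,0]])

```text
clock: 13.85
tool_pos: [0.5343, 0.1902, 0.1572]
ee_rot: [[0.643, 0.766, 0.001], [0.766, -0.643, 0.001], [0.001, 0.0, -1.0]]
ft_force: [-3.3, 0.0, 5.6]
grip_width: 0.0248
grasp_force: 60.7
```

>>> carry_out(targets=[[0,0,1,0,0,0,0],[0,0,1,0,0,0,0],[0,0,1,0,0,0,0],[0,0,1,0,0,0,0],[0,0,1,0,0,0,0]])

```text
clock: 14.35
tool_pos: [0.5343, 0.1902, 0.1522]
ee_rot: [[0.643, 0.766, 0.001], [0.766, -0.643, 0.001], [0.001, 0.0, -1.0]]
ft_force: [-2.5, -0.1, 4.6]
grip_width: 0.0249
grasp_force: 60.7
```

>>> carry_out(targets=[[0,0,1,0,0,0,0],[0,0,1,0,0,0,0],[0,0,1,0,0,0,0],[0,0,1,0,0,0,0],[0,0,1,0,0,0,0]])

```text
clock: 14.85
tool_pos: [0.5343, 0.1902, 0.1472]
ee_rot: [[0.643, 0.766, 0.001], [0.766, -0.643, 0.001], [0.001, 0.0, -1.0]]
ft_force: [-2.7, -2.1, 5.9]
grip_width: 0.0245
grasp_force: 60.7
```

>>> carry_out(targets=[[0,0,1,0,0,0,0],[0,0,1,0,0,0,0],[0,0,1,0,0,0,0],[0,0,1,0,0,0,0],[0,0,1,0,0,0,0]])

```text
clock: 15.35
tool_pos: [0.5343, 0.1902, 0.1422]
ee_rot: [[0.643, 0.766, 0.001], [0.766, -0.643, 0.001], [0.001, 0.0, -1.0]]
ft_force: [-2.7, -1.6, 5.4]
grip_width: 0.0248
grasp_force: 60.7
```

>>> carry_out(targets=[[0,0,1,0,0,0,0],[0,0,1,0,0,0,0],[0,0,1,0,0,0,0],[0,0,1,0,0,0,0],[0,0,1,0,0,0,0]])

```text
clock: 15.85
tool_pos: [0.5343, 0.1902, 0.1372]
ee_rot: [[0.643, 0.766, 0.001], [0.766, -0.643, 0.001], [0.001, 0.0, -1.0]]
ft_force: [-3.2, -0.5, 5.0]
grip_width: 0.0246
grasp_force: 60.7
```

>>> carry_out(targets=[[0,0,0.5,0,0,0,0],[0,0,0.5,0,0,0,0],[0,0,0.5,0,0,0,0],[0,0,0.5,0,0,0,0],[0,0,0.5,0,0,0,0]])

```text
clock: 16.35
tool_pos: [0.5343, 0.1902, 0.1346]
ee_rot: [[0.643, 0.766, 0.001], [0.766, -0.643, 0.001], [0.001, 0.0, -1.0]]
ft_force: [-2.4, -0.6, 5.6]
grip_width: 0.0246
grasp_force: 60.7
```

>>> carry_out(targets=[[0,0,0.5,0,0,0,0],[0,0,0.5,0,0,0,0],[0,0,0.3,0,0,0,0],[0,0,0,0,0,0,0],[0,0,0,0,0,0,0]])

```text
clock: 16.85
tool_pos: [0.5343, 0.1901, 0.1333]
ee_rot: [[0.643, 0.766, 0.001], [0.766, -0.643, 0.001], [0.001, 0.0, -1.0]]
ft_force: [-1.1, -0.1, 5.3]
grip_width: 0.0248
grasp_force: 60.6
```

>>> carry_out(targets=[[0,0,0.4,0,0,0,0],[0,0,0.4,0,0,0,0],[0,0,0.4,0,0,0,0],[0,0,0,0,0,0,0],[0,0,0,0,0,0,0]])

```text
clock: 17.35
tool_pos: [0.5346, 0.1903, 0.1332]
ee_rot: [[0.643, 0.766, 0.002], [0.766, -0.643, 0.001], [0.002, 0.001, -1.0]]
ft_force: [-4.0, -1.2, 12.3]
grip_width: 0.0249
grasp_force: 61.5
```

>>> carry_out(targets=[[0,0,0.4,0,0,0,0],[0,0,0.4,0,0,0,0],[0,0,0,0,0,0,0],[0,0,0,0,0,0,0],[0,0,0,0,0,0,0]])

```text
clock: 17.85
tool_pos: [0.5348, 0.1905, 0.1332]
ee_rot: [[0.643, 0.766, 0.003], [0.766, -0.643, 0.002], [0.003, 0.001, -1.0]]
ft_force: [-5.7, -0.5, 16.7]
grip_width: 0.0249
grasp_force: 62.0
```

Firm stop at the expected depth: the bushing is home. Drawing out.

>>> carry_out(targets=[[0,0,-2,0,0,0,0],[0,0,-4,0,0,0,0],[0,0,-6,0,0,0,0],[0,0,-6,0,0,0,0],[0,0,-6,0,0,0,0]])

```text
clock: 18.35
tool_pos: [0.5341, 0.1899, 0.1547]
ee_rot: [[0.643, 0.765, -0.0], [0.765, -0.643, -0.0], [-0.0, -0.0, -1.0]]
ft_force: [0.0, -0.4, -3.3]
grip_width: 0.0249
grasp_force: 59.8
```

>>> carry_out(targets=[[0,0,-8,0,0,0,0],[0,0,-10,0,0,0,0],[0,0,-10,0,0,0,0],[0,0,-10,0,0,0,0],[0,0,-10,0,0,0,0]])

```text
clock: 18.85
tool_pos: [0.5341, 0.19, 0.2034]
ee_rot: [[0.643, 0.765, 0.0], [0.765, -0.643, 0.0], [0.0, 0.0, -1.0]]
ft_force: [-0.0, -0.5, -3.3]
grip_width: 0.0243
grasp_force: 59.8
```

>>> carry_out(targets=[[0,0,-10,0,0,0,0],[0,0,-10,0,0,0,0],[0,0,-8,0,0,0,0],[0,0,0,0,0,0,0],[0,0,0,0,0,0,0]])

```text
clock: 19.35
tool_pos: [0.534, 0.1899, 0.2303]
ee_rot: [[0.643, 0.766, 0.0], [0.766, -0.643, 0.0], [0.0, 0.0, -1.0]]
ft_force: [-0.1, 0.4, -3.9]
grip_width: 0.025
grasp_force: 59.8
```

```bash
python3 -c "
from h import *
rel(.5866,-.1458,.23)
a=capture('scene');b=capture('top')
cv2.imwrite('pics/h2.png',np.hstack([cv2.resize(a[90:190,265:365],(400,400),interpolation=2),cv2.resize(b[150:250,146:246],(400,400),interpolation=2)]))"
```

```text
t 19.35 tcp [0.534  0.1899 0.2303] yaw_y -40.0 q6 2.61 tilt [0.0001 0.    ] q5 0.0 F [-0.1  0.4 -3.9] w 0.025 tool mm [-223.2  256.3    0.3]
```

View pics/h2.png

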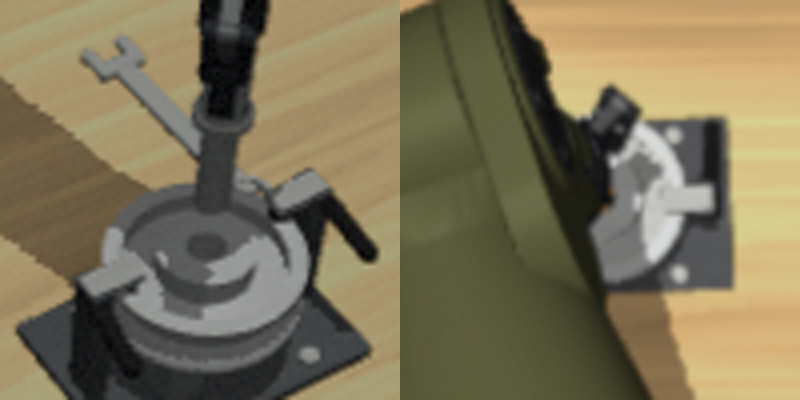

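The bore now looks empty (brass no longer visible at crop (207,243)), and the drift is held upright. Back to the rack.

>>> carry_out(targets=[[-8,9,0,0,0,0,0],[-16,18,0,0,0,0,0],[-22,25,0,0,0,0,0],[-22,25,0,0,0,0,0],[-22,25,0,0,0,0,0]])

```text
clock: 19.95
tool_pos: [0.5539, 0.0534, 0.2299]
ee_rot: [[0.643, 0.766, -0.001], [0.766, -0.643, -0.001], [-0.001, -0.0, -1.0]]
ft_force: [0.2, 0.4, -2.3]
grip_width: 0.0243
grasp_force: 59.8
```

>>> carry_out(targets=[[-22,25,0,0,0,0,0],[-22,25,0,0,0,0,0],[-22,25,0,0,0,0,0],[-22,25,0,0,0,0,0],[-20,23,0,0,0,0,0]])

```text
clock: 20.45
tool_pos: [0.5784, -0.1089, 0.2299]
ee_rot: [[0.644, 0.765, -0.001], [0.765, -0.644, -0.0], [-0.001, -0.0, -1.0]]
ft_force: [0.9, 0.6, -4.2]
grip_width: 0.0248
grasp_force: 59.8
```

>>> carry_out(targets=[[-16,19,0,0,0,0,0],[-9,12,0,0,0,0,0],[0,0,0,0,0,0,0],[0,0,0,0,0,0,0],[0,0,0,0,0,0,0]])

```text
clock: 20.95
tool_pos: [0.5862, -0.1445, 0.2302]
ee_rot: [[0.643, 0.766, -0.0], [0.766, -0.643, 0.001], [0.0, -0.001, -1.0]]
ft_force: [-0.4, -0.1, -4.0]
grip_width: 0.0251
grasp_force: 59.7
```

```bash
python3 -c "
from h import *
rel(.5866,-.1458,.23)"
```

```text
t 20.95 tcp [ 0.5862 -0.1445  0.2302] yaw_y -40.0 q6 2.03 tilt [-0.0005  0.0005] q5 0.0 F [-0.4 -0.1 -4. ] w 0.0251 tool mm [-0.7  1.1  0.2]
```

>>> carry_out(targets=[[-0.7,1.1,8,0,0,0,0],[0,0,16,0,0,0,0],[0,0,16,0,0,0,0],[0,0,12,0,0,0,0],[0,0,4,0,0,0,0]])

```text
clock: 21.45
tool_pos: [0.5858, -0.1459, 0.1724]
ee_rot: [[0.643, 0.766, -0.003], [0.766, -0.643, 0.001], [-0.001, -0.002, -1.0]]
ft_force: [-0.8, -0.4, -3.6]
grip_width: 0.0247
grasp_force: 59.8
```

>>> carry_out(targets=[[0,0,2,0,0,0,0],[0,0,2,0,0,0,0],[0,0,2,0,0,0,0],[0,0,2,0,0,0,0],[0,0,2,0,0,0,0]])

```text
clock: 21.95
tool_pos: [0.5871, -0.1468, 0.1645]
ee_rot: [[0.643, 0.765, 0.001], [0.765, -0.643, -0.0], [0.0, 0.001, -1.0]]
ft_force: [0.5, -0.7, -3.3]
grip_width: 0.0245
grasp_force: 59.8
```

>>> carry_out(targets=[[0.4,-1,3,0,0,0,0],[0,0,4,0,0,0,0],[0,0,4,0,0,0,0],[0,0,4,0,0,0,0],[0,0,4,0,0,0,0]])

```text
clock: 22.45
tool_pos: [0.5863, -0.1458, 0.1448]
ee_rot: [[0.643, 0.766, -0.0], [0.766, -0.643, 0.0], [-0.0, -0.0, -1.0]]
ft_force: [-0.6, 0.2, -3.3]
grip_width: 0.0245
grasp_force: 59.8
```

>>> carry_out(targets=[[0,0,5,0,0,0,0],[0,0,5,0,0,0,0],[0,0,5,0,0,0,0],[0,0,5,0,0,0,0],[0,0,4,0,0,0,0]])

```text
clock: 22.95
tool_pos: [0.5862, -0.1457, 0.1207]
ee_rot: [[0.643, 0.765, -0.0], [0.765, -0.643, 0.0], [-0.0, -0.0, -1.0]]
ft_force: [-0.0, 0.3, -3.3]
grip_width: 0.0244
grasp_force: 59.8
```

20.8 mm to go.

>>> carry_out(targets=[[0,0,4,0,0,0,0],[0,0,4,0,0,0,0],[0,0,4,0,0,0,0],[0,0,4,0,0,0,0],[0,0,2,0,0,0,0]])

```text
clock: 23.45
tool_pos: [0.5862, -0.1457, 0.1028]
ee_rot: [[0.643, 0.765, -0.0], [0.765, -0.643, 0.0], [-0.0, -0.0, -1.0]]
ft_force: [0.2, 0.1, -3.3]
grip_width: 0.0249
grasp_force: 59.8
```

>>> carry_out(targets=[[0,0,1,0,0,0,0],[0,0,0.7,0,0,0,0],[0,0,0.6,0,0,0,0],[0,0,0.5,0,0,0,0],[0,0,0,0,0,0,0]])

```text
clock: 23.95
tool_pos: [0.5864, -0.1458, 0.1006]
ee_rot: [[0.643, 0.765, 0.0], [0.765, -0.643, 0.0], [0.0, 0.0, -1.0]]
ft_force: [0.4, -0.7, -3.4]
grip_width: 0.0247
grasp_force: 59.8
```

>>> carry_out(targets=[[0,0,0.5,0,0,0,0],[0,0,0.5,0,0,0,0],[0,0,0,0,0,0,0],[0,0,0,0,0,0,0],[0,0,0,0,0,0,0]])

```text
clock: 24.45
tool_pos: [0.5865, -0.1458, 0.0999]
ee_rot: [[0.643, 0.766, 0.0], [0.766, -0.643, -0.0], [0.0, 0.0, -1.0]]
ft_force: [-1.4, 0.9, 3.3]
grip_width: 0.0243
grasp_force: 60.1
```

The collar is seated (+6.6 N at the original height). Releasing.

>>> carry_out(targets=[[0,0,0,0,0,0,35],[0,0,0,0,0,0,50],[0,0,0,0,0,0,75],[0,0,0,0,0,0,100],[0,0,0,0,0,0,100]])

```text
clock: 24.95
tool_pos: [0.5864, -0.1458, 0.0995]
ee_rot: [[0.643, 0.766, 0.0], [0.766, -0.643, -0.0], [0.0, 0.0, -1.0]]
ft_force: [-0.1, 0.1, -0.1]
grip_width: 0.0837
grasp_force: 0.0
```

>>> carry_out(targets=[[0,0,0,0,0,0,100],[0,0,0,0,0,0,100],[0,0,0,0,0,0,100],[0,0,0,0,0,0,100],[0,0,0,0,0,0,100]])

```text
clock: 25.45
tool_pos: [0.5864, -0.1458, 0.0995]
ee_rot: [[0.643, 0.766, 0.0], [0.766, -0.643, -0.0], [0.0, 0.0, -1.0]]
ft_force: [0.1, -0.3, 0.2]
grip_width: 0.0857
grasp_force: 0.0
```

>>> carry_out(targets=[[0,0,-5,0,0,0,100],[0,0,-15,0,0,0,100],[0,0,-25,0,0,0,100],[0,0,-30,0,0,0,100],[0,0,-30,0,0,0,100]])

```text
clock: 25.95
tool_pos: [0.5861, -0.1457, 0.2058]
ee_rot: [[0.643, 0.766, -0.0], [0.766, -0.643, 0.0], [-0.0, -0.0, -1.0]]
ft_force: [0.2, -0.2, -0.7]
grip_width: 0.0852
grasp_force: 0.0
```

>>> carry_out(targets=[[0,0,-25,0,0,0,100],[0,0,-15,0,0,0,100],[0,0,0,0,0,0,100],[0,0,0,0,0,0,100],[0,0,0,0,0,0,100]])

```text
clock: 26.45
tool_pos: [0.5857, -0.1456, 0.2432]
ee_rot: [[0.643, 0.766, -0.002], [0.766, -0.643, 0.001], [-0.001, -0.002, -1.0]]
ft_force: [-0.1, 0.2, 0.9]
grip_width: 0.085
grasp_force: 0.0
```

```bash
python3 -c "
from h import *
rel(.5866,-.1458,.23)
a=capture('scene')
cv2.imwrite('pics/end.png',np.hstack([cv2.resize(a[180:280,120:220],(400,400),interpolation=2),cv2.resize(a[110:210,265:365],(400,400),interpolation=2)]))"
```

```text
t 26.45 tcp [ 0.5857 -0.1456  0.2432] yaw_y -40.0 q6 2.03 tilt [-0.0019  0.0005] q5 0.0 F [-0.1  0.2  0.9] w 0.085 tool mm [ 0.4  0.9 13.2]
```

View pics/end.png

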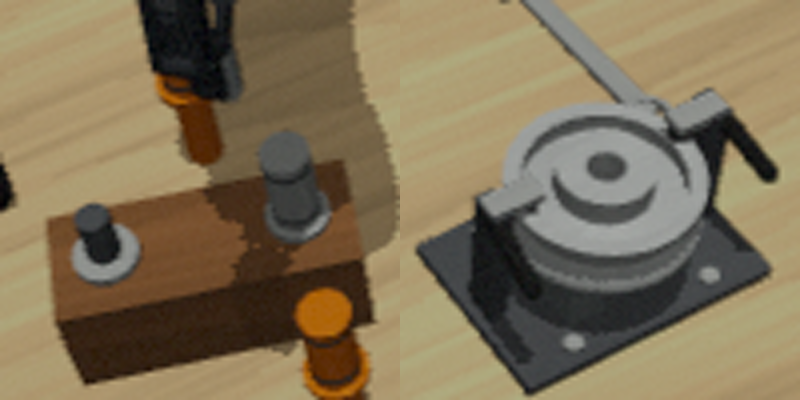

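The drift stands upright with its collar down in its own hole (top at about (286,152)), and the bore is empty. Handing in.

```bash
python3 -c "
from cell import *
print(job_done())"
```

```text
the job is handed in; nothing more can be done
None
```

The bushing is pushed home on the pad, the drift is back in its own rack hole with its collar down, and the job was handed in at about 26.5 s; the hand-in returned no verdict.

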